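# Release the larger chocolate balls into their tray

## Robot

A 6-joint arm with a two-finger parallel gripper is mounted at the origin on the work surface. World frame = base frame: x ahead of the robot, y to its left, z up, the work surface at z = 0. Lengths are in m, angles in rad, forces in N, time in s.
With the tool pointing down it reaches from about 0.25 to 0.775 m from the base axis. Payload 4 kg.
Tool frame: the origin (TCP) lies at the very end of the fingers, on their centre line; the grasp point (between the pads) lies 19 mm behind it (env.pinch_z is the z of the grasp point in the tool frame, in m); z points along the fingers, y is the direction in which the jaws open and shut (so a half turn about z gives the same grasp; the last joint's range is limited). The gripper opens to 94 mm and grips with 3 to 60 N. Pads are 16 mm wide; open, the fingers measure 119 mm over their backs; the gripper's body (75 mm by 177 mm) begins 78 mm behind the grasp point.
Start: joints at [-1.279, 0.087, 1.371, -0, 1.684, -0.103], TCP at [0.212, -0.508, 0.206] pointing down, gripper open.
Joint ranges: [-3.1, 3.1], [-0.76, 2.03], [0.27, 2.55], [-1.08, 4.22], [0.17, 2.65], [-2.57, 2.57]. Speed limits (rad/s): [2.79, 2.79, 3.14, 3.14, 3.14, 3.14].

## Interface

Orientations are given as a 3x3 rotation matrix whose columns are the frame's x, y, z axes.
In Python, from plant import env gives the robot as it stands.
- The arm moves only by the tool arm_command, never from a script. Its argument "series" is text: rows parted by semicolons, each of 4 numbers parted by spaces: the shift along the world's x, y, z in m, then the turn about the world's z in rad. A call has exactly 10 rows; each row shifts and turns the commanded pose from where the row before left it; what a row does not reach is not made up. A row lasts 1/8 s, in which the tool goes at most 62.5 mm and 10.7 degrees, less where a joint would pass 70% of its speed; a pose out of reach is approached as far as the arm can. A call with a gripper value outside its range is refused whole. "jaw" is the finger opening in m, from 0 to 0.094, set as the call begins (left out, the last holds). The fingers move at their own pace and stop on an object; "force" is the grip in N (left out, the last holds). Time passes only in rows, so rows that do not move let the fingers close, or fill a call up. It gives the time, the measured TCP pose, the force and the opening at its end, in the units of the state.
- env.get_state(): the state, without advancing time (a new reading comes with each control period).
- env.camera(name): name is "side" or "top" or "wrist"; returns (picture, depth): 384x512x3 uint8, blue, green, red; 384x512 float32, m along the optical axis (not along the pixel's ray), 0 where there is no reading.
- env.camera_params(name): a dict with "K" (3x3 intrinsics, pixels), "dist_coeffs" ([k1, k2, p1, p2, k3] as OpenCV has them; the pictures are not rectified), "R" (3x3) and "t" (3): a world point X has camera coordinates R X + t. Camera axes: x right, y down, z forward; pixel columns grow to the right and rows downward; lengths in m; the calibration is good to about 2 mm. A picture is of the moment at which its call begins: read the wrist's pose just before it. camera_params takes no time and is no camera call; for the wrist camera it gives the pose at the moment of the call.
- env.finish_job(): hands the job in, once; it reports no verdict.
The state is a dict: "t": time; "joint_pos": joint angles; "qd": joint speeds; "joint_efforts": joint torques, N m; "tcp_pos": TCP position; "tool_rot": TCP orientation; "wrist_force": force on the tool from outside, world axes, zero at the start; "moment": the same for the moment, N m; "opening": opening from 0.0 (shut) to 1.0 (fully open).
Only numpy, scipy, OpenCV 4.12 (cv2) and the standard library are available. Lean on these libraries where they do the work, as an engineer would, in place of code of your own. Each camera call takes 0.05 s, during which the arm holds its last target. There are 200 camera calls.

## Task

Two ball dispensers stand on the pastry counter; find the one that holds the larger white-chocolate balls and, with the fingertips, press down the black plate on the near end of its rocking lever so that the gate at the other end lifts. Keep it fully down until both balls have rolled into the tray, then let the lever come all the way back up and move clear. Do not touch the balls, leave the other dispenser's gate shut, and leave everything else where it is.

Things in the scene. Friction and masses are not known exactly. Their poses are not given: they have to be found in the camera images.
- dispenser_large: steel ball dispenser fixed to the table, left or right. Origin on the table under the lever's pivot, z up. Base plate x -40..180, y -140..150 mm. Lever along x at y -15 mm: pivot at z 140 mm (cheeks to z 156), press plate at the -x end, gate blade at x 115 mm. Holds the two larger balls
- dispenser_small: steel ball dispenser fixed to the table, left or right. Origin on the table under the lever's pivot, z up. Base plate x -40..180, y -140..150 mm. Lever along x at y -15 mm: pivot at z 140 mm (cheeks to z 156), press plate at the -x end, gate blade at x 115 mm. Holds the two smaller balls; its gate stays shut
- lever_large (a joint): rocking lever of the large-ball dispenser, rad: 0 = rest, press plate up and gate shut; 0.46 = stop, plate fully down and gate about 60 mm clear of the chute floor. A spring returns it to 0 when let go; pressing takes about 2 N at first, 4 to 5 N at the stop
- lever_small (a joint): rocking lever of the small-ball dispenser, rad: 0 = rest, press plate up and gate shut; 0.46 = stop, plate fully down and gate about 60 mm clear of the chute floor. A spring returns it to 0 when let go; pressing takes about 2 N at first, 4 to 5 N at the stop
- press_large (a point): black press plate (34 x 42 x 8 mm) on the near end of the large-ball lever. Origin: centre of its top face, 172 mm above the table at rest; axes those of the dispenser while at rest; the plate itself is tipped 0.2 rad at rest, robot-side edge higher. Pressed to the stop its centre is 56 mm lower, under 6 mm farther sideways, tipped 0.26 rad the other way
- press_small (a point): black press plate (34 x 42 x 8 mm) on the near end of the small-ball lever. Origin: centre of its top face, 172 mm above the table at rest; axes those of the dispenser while at rest; the plate itself is tipped 0.2 rad at rest, robot-side edge higher. Pressed to the stop its centre is 56 mm lower, under 6 mm farther sideways, tipped 0.26 rad the other way
- large_ball1_center (a point): centre of a larger white-chocolate ball, 44 mm across, about 25 g, in the open chute (48 mm wide, sloping 8 degrees down along the dispenser's +y, at its x 115 mm) behind the gate. The white catch tray at the low end has its floor 23 to 29 mm above the table, so a ball lying there has its centre about 48 mm up; with the gate fully up both get there within about 2 s
- large_ball2_center (a point): centre of a larger white-chocolate ball, 44 mm across, about 25 g, in the open chute (48 mm wide, sloping 8 degrees down along the dispenser's +y, at its x 115 mm) behind the gate. The white catch tray at the low end has its floor 23 to 29 mm above the table, so a ball lying there has its centre about 48 mm up; with the gate fully up both get there within about 2 s
- small_ball1_center (a point): centre of a smaller white-chocolate ball, 28 mm across, about 13 g, waiting in the other chute, to stay there
- small_ball2_center (a point): centre of a smaller white-chocolate ball, 28 mm across, about 13 g, waiting in the other chute, to stay there
- mould: bystander, not to be moved: orange-red silicone mould with six round cups, 100 x 150 x 25 mm, lying between the two levers; origin at its underside
- cutter: bystander, not to be moved: steel ring cutter, 60 mm across, 40 mm high; origin at its underside
- cup: bystander, not to be moved: white mug, 76 mm across, 85 mm high; origin at its underside
- jar: bystander, not to be moved: glass jar with a steel lid, 64 mm across, 85 mm high; origin at its underside
- bowl: bystander, not to be moved: steel bowl, 160 mm across, 65 mm high; origin at its underside
- spatula: bystander, not to be moved: spatula lying flat across the near left of the table; origin at its underside
- bottle: bystander, not to be moved: white bottle, 66 mm across, 190 mm high; origin at its underside

How it is judged:
On the way, in this order (a step that is already met when the one before it is completed fails the run):
1. the fingers press the plate of the larger balls' lever down and its gate lifts (value of joint lever_large above 0.2 rad and contact force between the fingers and lever_large above 0.3 N and distance between the grasp point and press_large below 0.09 m), for 0.05 s.
2. both larger balls are in the tray while the fingers still hold the lever down (all of step 1 and y of large_ball1_center in the frame of dispenser_large between 0.05 and 0.15 m and x of large_ball1_center in the frame of dispenser_large between 0.055 and 0.175 m and z of each of large_ball1_center, large_ball2_center in the frame of dispenser_large below 0.065 m and y of large_ball2_center in the frame of dispenser_large between 0.05 and 0.15 m and x of large_ball2_center in the frame of dispenser_large between 0.055 and 0.175 m), for 0.05 s.
At the end, for the whole second after the job is handed in: Both larger balls lie still (under 50 mm/s) in their dispenser's catch tray, both levers are back up within 0.05 rad of rest, the smaller balls are still behind their gate, and no bystander is more than 25 mm from where it was (y of large_ball1_center in the frame of dispenser_large between 0.05 and 0.15 m and x of large_ball1_center in the frame of dispenser_large between 0.055 and 0.175 m and z of each of large_ball1_center, large_ball2_center in the frame of dispenser_large below 0.065 m and y of large_ball2_center in the frame of dispenser_large between 0.05 and 0.15 m and x of large_ball2_center in the frame of dispenser_large between 0.055 and 0.175 m and value of joint each of lever_large, lever_small below 0.05 rad and linear speed of each of large_ball1, large_ball2 below 0.05 m/s and y of each of small_ball1_center, small_ball2_center in the frame of dispenser_small below -0.01 m and z of each of small_ball1_center, small_ball2_center in the frame of dispenser_small above 0.06 m and distance of each of mould, cutter, cup, jar, bowl, spatula, bottle from where it was at the start of the episode below 0.025 m); the robot touches nothing.
It fails at once if the gate of the smaller balls was opened (value of joint lever_small above 0.12 rad).
It fails at once if a ball was touched by the robot (contact force between any of the arm, the fingers and large_ball1 above 0.3 N or contact force between any of the arm, the fingers and large_ball2 above 0.3 N or contact force between any of the arm, the fingers and small_ball1 above 0.3 N or contact force between any of the arm, the fingers and small_ball2 above 0.3 N).
It fails at once if a ball was lifted (height (world z) of any of large_ball1_center, large_ball2_center, small_ball1_center, small_ball2_center above 0.14 m).
It fails at once if the lever was let up before both balls had left for the tray (value of joint lever_large below 0.1 rad and y of any of large_ball1_center, large_ball2_center in the frame of dispenser_large above 0.02 m and y of any of large_ball1_center, large_ball2_center in the frame of dispenser_large below 0 m).
It fails at once if a bystander was moved by more than 25 mm (distance of any of mould, cutter, cup, jar, bowl, spatula, bottle from where it was at the start of the episode above 0.025 m).
It also fails if it takes over 32 s, if anything falls off the work surface, if the arm or the gripper's body presses on something with over 40 N, if the wrist force passes 120 N, or if a joint passes its speed limit or range.

## Working session

There is one attempt and no reset: what is moved stays moved. The work goes in short steps, Python scripts to look and compute and a tool call to move; the robot and the scene stay as the last step left them, time stands still between calls to the robot, and variables do not carry over. Pictures are saved under pics/ and viewed, about 8 in all and at most 12, crops included, and the job is handed in when it is done.

Besides the shell and the picture viewer there is one more tool, called after ">>>" in YAML: its name, and indented under it one key for each argument. arm_command: Moves the arm, as the interface text tells. Its arguments: {"type":"object","properties":{"series":{"type":"string"},"jaw":{"type":"number"},"force":{"type":"number"}},"required":["series"]}

```bash
mkdir -p pics; python3 - <<'E'
from plant import env
import cv2,numpy as np
for n in("top","side"):
    p,d=env.camera(n); cv2.imwrite(f"pics/{n}0.png",p); np.save(f"{n}0.npy",d)
    c=env.camera_params(n); print(n,c)
s=env.get_state();print(s["t"],s["tcp_pos"],s["tool_rot"],s["wrist_force"])
E
```

```text
top {'K': array([[432.63088627,   0.        , 257.90577582],
       [  0.        , 432.63088627, 193.46947059],
       [  0.        ,   0.        ,   1.        ]]), 'dist_coeffs': array([-0.13368829,  0.        ,  0.        ,  0.        ,  0.        ]), 'R': array([[ 0.00648126, -0.99995446,  0.0070052 ],
       [-0.9864627 , -0.0075414 , -0.16381229],
       [ 0.16385766, -0.00584866, -0.98646665]]), 't': array([-0.01281093,  0.52949387,  1.71298788])}
side {'K': array([[368.30664803,   0.        , 252.85446625],
       [  0.        , 368.30664803, 188.49578786],
       [  0.        ,   0.        ,   1.        ]]), 'dist_coeffs': array([0.00578554, 0.        , 0.        , 0.        , 0.        ]), 'R': array([[ 0.99669172, -0.08101268, -0.00652326],
       [-0.05540152, -0.61848377, -0.78384214],
       [ 0.05946663,  0.78161037, -0.62092588]]), 't': array([-0.54003973,  0.12418302,  1.23486036])}
0.1 [ 0.21139305 -0.50722303  0.20445051] [[ 9.23068874e-01  3.84634232e-01 -6.00923262e-04]
 [ 3.84634666e-01 -9.23066982e-01  1.87615933e-03]
 [ 1.66942681e-04 -1.96296020e-03 -9.99998059e-01]] [-0.37150162 -0.71203042  0.1228724 ]
```

View pics/top0.png

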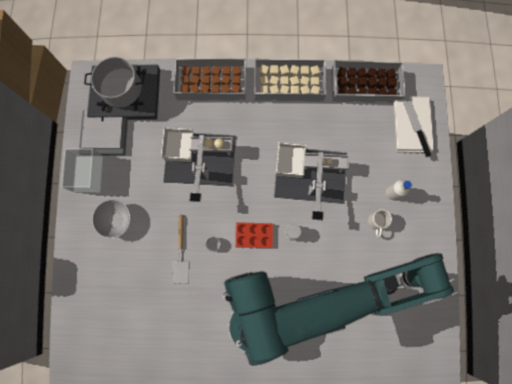

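View pics/side0.png

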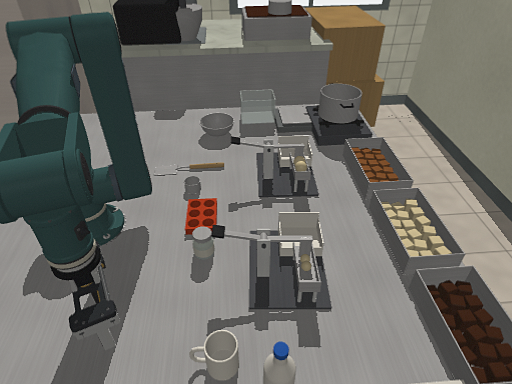

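The top view shows press plates at about (195,197) and (318,215), with balls near (218,143) and (328,162). Next I'll zoom in on the chutes and measure the balls and plates.

```bash
cat > h.py <<'E'
import cv2,numpy as np
def ray(c,uv):
    n=cv2.undistortPoints(np.array([[uv]],float),c["K"],c["dist_coeffs"])[0,0]
    return c["R"].T@np.r_[n,1],-c["R"].T@c["t"]
def onz(c,uv,z):
    d,o=ray(c,uv); return o+d*(z-o[2])/d[2]
E
python3 - <<'E'
from plant import env
import cv2,numpy as np
from h import *
t=cv2.imread("pics/top0.png");s=cv2.imread("pics/side0.png")
r=lambda a:cv2.resize(a,(400,300),interpolation=cv2.INTER_CUBIC)
a=np.vstack([np.hstack([r(t[125:206,155:263]),r(t[140:221,262:370])]),np.hstack([r(s[128:203,222:322]),r(s[205:310,200:340])])])
cv2.imwrite("pics/crops.png",a)
c=env.camera_params("top")
dep=np.load("top0.npy")
for nm,(x0,x1,y0,y1) in dict(L=(185,207,188,206),R=(307,330,206,224)).items():
    m=(t[y0:y1,x0:x1].max(2)<45).astype(np.uint8)
    n,l,st,ce=cv2.connectedComponentsWithStats(m)
    for i in range(1,n):
        if st[i,4]>20:
            uv=ce[i]+[x0,y0]; print(nm,uv,st[i],onz(c,uv,.170).round(4),dep[int(uv[1]),int(uv[0])])
hsv=cv2.cvtColor(t,cv2.COLOR_BGR2HSV)
for nm,(x0,x1,y0,y1) in dict(L=(200,236,134,155),R=(320,350,152,172)).items():
    h=hsv[y0:y1,x0:x1]; m=((h[...,1]>50)&(h[...,2]>110)&(h[...,0]<35)).astype(np.uint8)
    n,l,st,ce=cv2.connectedComponentsWithStats(m)
    for i in range(1,n):
        if st[i,4]>8: print("ball",nm,ce[i]+[x0,y0],st[i],onz(c,ce[i]+[x0,y0],.09).round(3))
E
```

```text
L [194.98305085 196.81355932] [ 6  6  9  7 59] [0.494  0.2286 0.17  ] 1.6255319
R [317.23214286 215.16071429] [ 6  6  9  7 56] [ 0.4279 -0.2312  0.17  ] 1.6129861
ball L [207.91071429 142.89285714] [ 5  4  7 10 56] [0.728 0.195 0.09 ]
ball L [217.96428571 143.01190476] [13  5 11 10 84] [0.727 0.154 0.09 ]
ball R [328.95238095 160.80952381] [ 7  7  5  5 21] [ 0.657 -0.294  0.09 ]
```

View pics/crops.png

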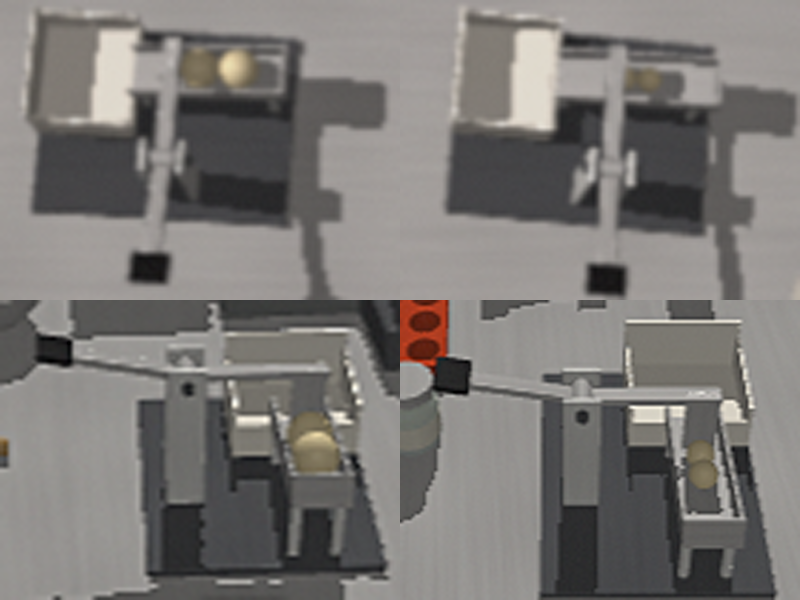

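The left dispenser has the larger balls: they fill its chute, and they look clearly bigger in both views. I'll refine the plate position and the lever direction.

```bash
python3 - <<'E'
from plant import env
from h import *
c=env.camera_params("top");k=env.camera_params("side")
s=cv2.imread("pics/side0.png")
x0,x1,y0,y1=226,242,132,150
m=(s[y0:y1,x0:x1].max(2)<50).astype(np.uint8)
n,l,st,ce=cv2.connectedComponentsWithStats(m);i=1+np.argmax(st[1:,4]);uv=ce[i]+[x0,y0]
print(uv,st[i],onz(k,uv,.166))
d1,o1=ray(c,(194.98,196.81));d2,o2=ray(k,uv)
q=np.linalg.lstsq(np.c_[d1,-d2],o2-o1,rcond=None)[0];print("tri",o1+d1*q[0],o2+d2*q[1])
d=np.load("top0.npy");print("depth pt",o1+d1*d[197,195])
piv=onz(c,(155+160*.27,125+157*.27),.156);end=onz(c,(155+173*.27,125+45*.27),.15);print(piv,end)
# base plate corners
for u in[(32,212),(290,226),(298,40)]:print(onz(c,(155+u[0]*.27,125+u[1]*.27),.01))
# yaw turn to bring tool y onto lever-perpendicular
R=env.get_state()["tool_rot"];print("tool y yaw",np.degrees(np.arctan2(R[1,1],R[0,1])),"x",np.degrees(np.arctan2(R[1,0],R[0,0])))
E
```

```text
[235.10344828 140.15517241] [ 5  5  9  8 58] [0.4967948  0.23056511 0.166     ]
tri [0.4945931  0.22911901 0.16639569] [0.49676729 0.22929056 0.1667614 ]
depth pt [0.49354309 0.22817261 0.17308201]
[0.61078001 0.22174897 0.156     ] [0.73346766 0.21274048 0.15      ]
[0.57972077 0.38490277 0.01      ]
[0.56573988 0.09308443 0.01      ]
[0.78251026 0.08758401 0.01      ]
tool y yaw -67.3789191640889 x 22.621062059942464
```

>>> arm_command:
  series: "0 0 0.05 0;0 0 0.046 0;0.0177 0.046 0 -0.03;0.0177 0.046 0 -0.03;0.0177 0.046 0 -0.03;0.0177 0.046 0 -0.03;0.0177 0.046 0 -0.03;0.0177 0.046 0 -0.03;0.0177 0.046 0 -0.03;0.0177 0.046 0 -0.03"
  jaw: 0
  force: 20

```text
t: 1.35
tcp_pos: [0.3532, -0.1381, 0.3011]
tool_rot: [[0.988, 0.153, -0.0], [0.153, -0.988, 0.0], [-0.0, -0.0, -1.0]]
wrist_force: [0.1, -0.5, 0.2]
opening: 0.009
```

>>> arm_command:
  series: "0.0177 0.046 0 -0.03;0.0177 0.046 0 -0.03;0.0177 0.046 0 -0.03;0.0177 0.046 0 -0.03;0.0177 0.046 0 -0.03;0.0177 0.046 0 -0.03;0.0177 0.046 0 -0.03;0.0177 0.046 0 -0.03;0 0 0 0;0 0 0 0"

```text
t: 2.6
tcp_pos: [0.4944, 0.2278, 0.301]
tool_rot: [[0.996, -0.085, -0.001], [-0.085, -0.996, -0.001], [-0.001, 0.001, -1.0]]
wrist_force: [-0.5, -0.4, 0.0]
opening: 0.005
```

>>> arm_command:
  series: "0 0 -0.02 0;0 0 -0.02 0;0 0 -0.02 0;0 0 -0.02 0;0 0 -0.015 0;0 0 -0.012 0;0 0 0 0;0 0 0 0;0 0 0 0;0 0 0 0"

```text
t: 3.85
tcp_pos: [0.495, 0.2285, 0.1951]
tool_rot: [[0.996, -0.085, 0.001], [-0.085, -0.996, 0.0], [0.001, -0.0, -1.0]]
wrist_force: [-0.1, 0.4, -0.5]
opening: 0.004
```

```bash
python3 - <<'E'
from plant import env
import cv2,numpy as np
s,_=env.camera("side");w,_=env.camera("wrist")
cv2.imwrite("pics/near.png",np.hstack([cv2.resize(s[80:200,190:350],(400,300),interpolation=2),cv2.resize(w,(400,300))]))
from h import *
c=env.camera_params("wrist")
S=env.get_state();P=S["tcp_pos"];print(P)
pr=lambda X:cv2.projectPoints(np.array([X],float),cv2.Rodrigues(c["R"])[0],c["t"],c["K"],c["dist_coeffs"])[0].ravel()*400/512
print("tcp px(in 400x300)",pr(P),"plate est",pr([.4945,.229,.172]))
E
```

```text
[0.49487706 0.22841117 0.19479059]
tcp px(in 400x300) [203.34351171 180.02398232] plate est [202.81871541 170.53490859]
```

View pics/near.png

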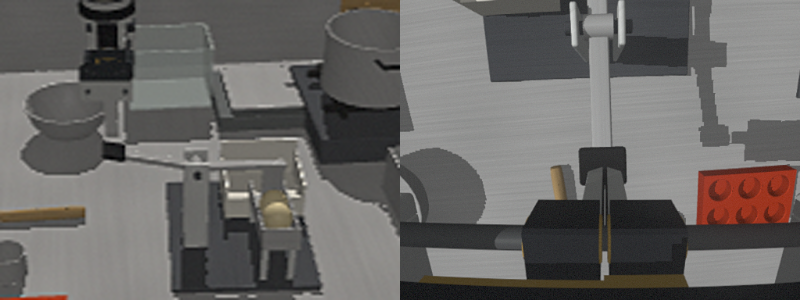

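The fingertips are centred over the plate: in the wrist view the plate is at about (602,167) and the tips are in line with it. Pressing now.

>>> arm_command:
  series: "0 0 -0.01 0;0 0 -0.01 0;0 0 -0.01 0;0 0 -0.01 0;0 0 -0.01 0;0 0 -0.01 0;0 0 -0.01 0;0 0 -0.004 0;0 0 -0.002 0;0 0 0 0"

```text
t: 5.2
tcp_pos: [0.4958, 0.2283, 0.1192]
tool_rot: [[0.996, -0.085, 0.003], [-0.085, -0.996, 0.0], [0.002, -0.0, -1.0]]
wrist_force: [1.3, 0.4, 4.0]
opening: 0.006
```

>>> arm_command:
  series: "0 0 -0.002 0;0 0 -0.001 0;0 0 0 0;0 0 0 0;0 0 0 0;0 0 0 0;0 0 0 0;0 0 0 0;0 0 0 0;0 0 0 0"

```text
t: 6.45
tcp_pos: [0.4961, 0.2283, 0.1173]
tool_rot: [[0.996, -0.085, 0.004], [-0.085, -0.996, 0.0], [0.004, -0.001, -1.0]]
wrist_force: [0.4, -1.0, 7.7]
opening: 0.002
```

>>> arm_command:
  series: "0 0 0 0;0 0 0 0;0 0 0 0;0 0 0 0;0 0 0 0;0 0 0 0;0 0 0 0;0 0 0 0;0 0 0 0;0 0 0 0"

```text
t: 7.7
tcp_pos: [0.4961, 0.2283, 0.1173]
tool_rot: [[0.996, -0.085, 0.004], [-0.085, -0.996, 0.0], [0.004, -0.001, -1.0]]
wrist_force: [1.4, -0.6, 8.1]
opening: 0.005
```

```bash
python3 - <<'E'
from plant import env
import cv2,numpy as np
s,_=env.camera("side");w,_=env.camera("top")
cv2.imwrite("pics/down.png",np.hstack([cv2.resize(s[80:200,190:350],(400,300),interpolation=2),cv2.resize(w[125:206,155:263],(400,300),interpolation=2)]))
S=env.get_state();print(S["tcp_pos"],S["wrist_force"])
E
```

```text
[0.4961194  0.22829565 0.11729461] [ 1.15753194 -1.2055395   8.28179547]
```

View pics/down.png

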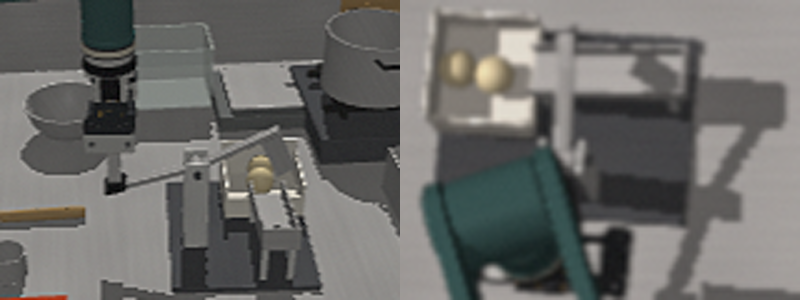

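Both balls appear to be in the tray, at crop pixels (459,68) and (493,73). I'll check the numbers before releasing the lever.

```bash
python3 - <<'E'
from plant import env
from h import *
c=env.camera_params("top");t,d=env.camera("top")
R0=np.deg2rad(-4);ex=np.array([np.cos(R0),np.sin(R0)]);ey=np.array([-ex[1],ex[0]])
# origin: pivot lever at y=-15
piv=onz(c,(198.2,167.4),.156)[:2];O=piv+.015*ey
for u in[(59,68),(93,73)]:
    px=(155+u[0]*.27,125+u[1]*.27);X=onz(c,px,.048)
    dd,o=ray(c,px);top=o+dd*d[int(round(px[1])),int(round(px[0]))]
    print(px,X,"local",(X[:2]-O)@ex,(X[:2]-O)@ey,"surface z",top[2])
S=env.get_state();print(S["t"],S["wrist_force"])
E
```

```text
(170.93, 143.36) [0.7371357  0.35368322 0.048     ] local 0.11688383577988606 0.1254309724588977 surface z 0.062495222828886865
(180.11, 144.71) [0.73141432 0.31498211 0.048     ] local 0.11387604646711376 0.08642503241212862 surface z 0.07182223798433918
7.85 [ 1.34773639 -1.08833571  8.17611361]
```

Both balls are at rest inside the tray limits (local y 0.125 and 0.086, surface heights consistent with z ≈ 0.048). I'll release slowly, then move clear.

>>> arm_command:
  series: "0 0 0.008 0;0 0 0.008 0;0 0 0.008 0;0 0 0.008 0;0 0 0.008 0;0 0 0.008 0;0 0 0.008 0;0 0 0.01 0;0 0 0.02 0;0 0 0.02 0"

```text
t: 9.1
tcp_pos: [0.494, 0.2281, 0.2214]
tool_rot: [[0.996, -0.085, -0.003], [-0.085, -0.996, -0.001], [-0.002, 0.001, -1.0]]
wrist_force: [0.0, -0.5, 0.0]
opening: 0.002
```

>>> arm_command:
  series: "0 0 0.03 0;0 0 0.03 0;0 0 0.03 0;-0.03 -0.04 0 0;-0.03 -0.04 0 0;-0.03 -0.04 0 0;-0.03 -0.04 0 0;0 -0.04 0 0;0 0 0 0;0 0 0 0"

```text
t: 10.35
tcp_pos: [0.3745, 0.0287, 0.3113]
tool_rot: [[0.996, -0.085, -0.001], [-0.085, -0.996, 0.001], [-0.001, -0.001, -1.0]]
wrist_force: [0.0, -0.7, 0.0]
opening: 0.002
```

```bash
python3 - <<'E'
from plant import env
import cv2,numpy as np
s,_=env.camera("side");w,_=env.camera("top")
cv2.imwrite("pics/end.png",np.hstack([cv2.resize(s,(400,300)),cv2.resize(w[100:250,85:285],(400,300),interpolation=2)]))
S=env.get_state();print(S["t"],S["tcp_pos"],S["wrist_force"],abs(S["qd"]).max())
E
```

```text
10.45 [0.3747685  0.02917983 0.31129048] [-0.07157271  0.40268051 -0.77939487] 0.006742877914051795
```

View pics/end.png

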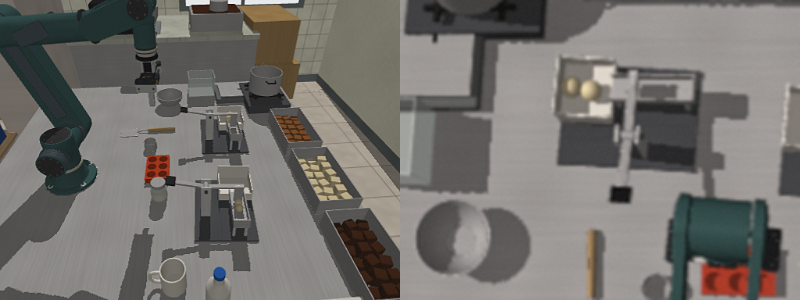

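The lever is back up, both balls are in the tray, the arm is clear, and the bystanders in view look undisturbed.

```bash
python3 -c "
from plant import env
print(env.finish_job())"
```

```text
the job is handed in; nothing more can be done
None
```

The job is handed in. The larger balls were in the left dispenser. I pressed its plate down to the stop with closed fingertips, and the wrist force was about 8 N. I held it there until both balls had rolled into the tray, then let the lever up and moved clear.

**Balls:** before release, the top camera put both balls in the tray, at about x 0.117, y 0.125 m and x 0.114, y 0.086 m in the dispenser frame. The heights I measured on their upper surfaces fit balls lying on the tray floor.

**After release:** the last picture, at about 10.4 s, showed the lever back up, both balls still in the tray and the arm clear. The side view showed the other dispenser's lever still up. I saw nothing displaced, but I judged that by eye and did not measure the bystanders or the small balls again.

No check failed or disagreed.

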